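Point out two reagents and log the check

ROBOT

A 6-joint arm with a two-finger parallel gripper is mounted at the origin on a cart in front of the work surface, level with it; the furniture and walls round the work are solid. World frame = base frame: x ahead of the robot, y to its left, z up, the work surface at z = 0. Lengths are in m, angles in rad, forces in N, time in s.
With the tool pointing down it reaches from about 0.275 to 1 m from the base axis. Payload 8.4 kg.
Tool frame: the origin (TCP) lies on the mounting face of the last link; the fingertips stand 173 mm ahead of it and the grasp point (between the pads) lies 155 mm ahead of it; z points along the fingers, y is the line along which they close (so a half turn about z gives the same grasp; the last joint's range is limited). The gripper opens to 85 mm and grips with 20 to 120 N. Pads are 22 mm wide; open, the fingers measure 114 mm over their backs; the gripper's body (76 mm by 85 mm) begins 54 mm behind the grasp point. The pads swing forward as they close: fully open they stand 13 mm farther back than shut.
Start: joints at [1.289, 0.353, 1.633, -0, 1.155, -0.002], TCP at [0.173, 0.601, 0.405] pointing down, gripper open.
Joint ranges: [-2.63, 2.63], [-0.92, 2.1], [0.06, 2.66], [-1.3, 4.44], [0, 2.69], [-3.02, 3.02]. Speed limits (rad/s): [2.22, 2.22, 2.79, 3.14, 3.14, 3.14].

INTERFACE

Orientations are given as [roll, pitch, yaw] about the fixed x, y, z axes, in that order (R = Rz(yaw) Ry(pitch) Rx(roll)).
In Python, from cell import ctrl, eyes gives the robot as it stands.
- The arm moves only by the shell command python3 -m crank 'ROWS' [OPENING] [FORCE]. ROWS is JSON, one flat list of numbers, 4 for each row, row after row: the shift along the tool's x, y, z in cm, then the turn about the tool's z in degrees. In form: [x, y, z, yaw, x, y, z, yaw, ...]. A call has 1 to 20 rows; each row shifts and turns the commanded pose from where the row before left it, along the tool's axes as they then stand; what a row does not reach is not made up. A row lasts 1/10 s, in which the tool goes at most 50 mm and 8.59 degrees, less where a joint would pass 70% of its speed; a pose out of reach is approached as far as the arm can. A call is refused whole if a number of a shift passes 5 or a number of a turn 8.59, either way. A call with a gripper value outside its range is refused whole. OPENING is the closure, from -1 (fully open) to 1 (shut), set as the call begins (- or left out, the last holds). The fingers move at their own pace and stop on an object; FORCE is the grip in N (left out, the last holds). Time passes only in rows, so rows that do not move let the fingers close. It gives the time, the measured TCP pose, the force, the opening and the grip force at its end, in the units of the state.
- ctrl.state(): the state, without advancing time (a new reading comes with each control period).
- eyes.camera(name): name is "side" or "top"; returns a dict with "pixels" (400x640x3 uint8, red, green, blue), "mtx" (3x3 intrinsics, pixels), "rvec" (rotation vector, rad) and "tvec" (3), from world to camera coordinates, as OpenCV has them. Camera axes: x right, y down, z forward; pixel columns grow to the right and rows downward; lengths in m; the calibration is good to about 2 mm. A picture is of the moment at which its call begins. There is no depth.
- ctrl.hand_in(): hands the job in; it is judged then, once.
Trained networks look in the newest picture that a camera, given by its name, has taken for a name from the list of things; names that differ only in an ending like _2 or _b are one class to them, and where a whole thing is asked for, a point or a joint stands for the part that bears it (a point fixed in the world has none). Each returns a list of dicts, best first, with "confidence" (0 to 1); they miss things now and then, are a little off and sometimes report something else, mostly with a low value. They report only what shows in the picture. A call takes as long as a camera call. They do not tell look-alikes from the thing itself.
- eyes.look_for(camera, label): "pixel" ([column, row] in pixels, amid what is visible of it).
- eyes.landmark_of(camera, label): "pixel" ([column, row] in pixels: a listed point, or the origin of a listed thing).
The state is a dict: "time": time; "joint_pos": joint angles; "dq": joint speeds; "joint_torque": joint torques, N m; "ee_pos": TCP position; "ee_rot": TCP orientation; "contact_force": force on the tool from outside, world axes, zero at the start; "wrist_torque": the same for the moment, N m; "finger_gap": finger opening in m; "gripper_force": force on a finger pad.
Only numpy, scipy, OpenCV 4.12 (cv2) and the standard library are available. Lean on these libraries where they do the work, as an engineer would, in place of code of your own. Each camera call takes 0.05 s, during which the arm holds its last target. There are 200 camera calls.

TASK

We are checking the staining supplies before work: with the fingertips, point at the tip of the slim dropper bottle from just above it (about 3 cm, without touching) and stay there for two seconds so that I can tick it off, then do the same over the lid knob of the clear, box-shaped staining jar. Then press the leftmost key of the cell counter down, to log the check, and draw the hand clear so that the key springs back. Do not touch or move the bottles, jar, beaker or dish, do not lift, shift or tip the counter, and press none of its other keys.

Things in the scene. Friction and masses are not known exactly. Their poses are not given: they have to be found in the camera images.
- dropper_bottle: slim dropper bottle, 29 mm across, 91 mm tall, with a tall black teat narrowing to a rounded tip; the thinnest of a group of five (this, the staining jar, two wider screw-cap bottles, an open beaker) standing about 0.1 m apart ahead and to the left of the robot, in any order. Origin: centre of its underside; z up along its axis
- dropper_tip (a point): tip of the dropper bottle's teat, its highest point, on its axis 91 mm above the surface: the first point to point at, with the fingertips about 30 mm straight above
- staining_jar: rectangular clear glass staining jar with a lid, about 50 x 58 mm and 104 mm tall including the small knob in the middle of its lid; the tallest of the group. Origin: centre of its underside; z up. Beware: right of the group a centrifuge on a stand, over 0.4 m tall, fills the table side from 0.5 m ahead of the robot (x > 0.5, y < -0.03); a 0.4 m tall microscope stands near left (x 0.2 to 0.47, y > 0.28)
- jar_knob (a point): top of the knob in the middle of the jar's lid, on the jar's axis 104 mm above the surface: the second point to point at, with the fingertips about 30 mm straight above
- counter: loose cell counter (about 0.6 kg) on the surface, dark grey box 90 mm deep (x), 163 mm wide (y), yaw -0.45 to 0.2 rad. Five square keys, 22 x 20 mm, 28 mm apart, in a row along its low front edge, robot side; 8 mm behind the middle of the keys the housing rises to a 45 mm tall back with windows. Origin: centre of its underside; x to its back (away from the robot), y to its left end as the robot sees it, z up
- left_key (a point): middle of the top of the leftmost key (27 mm in front of and 62 mm to the left of the counter's origin), 27 mm above the surface. The next key's near edge is 18 mm from it along the counter's -y; on its left (+y) is only the housing's end, lower than the key, for 19 mm, then open space
- counter_key1 (a joint): travel of the leftmost key: 0 up, 0.0035 m fully down (about 8 N); it springs back. It counts as pressed beyond 0.002 m (about 5 N)
- counter_key2 (a joint): travel of key 2 from the left, to be left alone: 0 up, 0.0035 m fully down
- counter_key3 (a joint): travel of key 3 from the left, to be left alone: 0 up, 0.0035 m fully down
- counter_key4 (a joint): travel of key 4 from the left, to be left alone: 0 up, 0.0035 m fully down
- counter_key5 (a joint): travel of key 5 from the left, to be left alone: 0 up, 0.0035 m fully down
- screwcap_a: a bystander of the same group: brown bottle with a broad ribbed screw cap, 42 mm across, 92 mm tall. Origin: centre of its underside. Not to be touched
- screwcap_b: a bystander of the same group: white bottle with a broad screw cap, 45 mm across, 98 mm tall. Origin: centre of its underside. Not to be touched
- beaker: a bystander of the same group: small clear open beaker, 47 mm across, 56 mm tall. Origin: centre of its underside. Not to be touched
- petri_dish: covered clear petri dish, 59 mm across, 14 mm tall, on the surface left of the counter. Origin: centre of its underside. Not to be touched
Mind the look-alikes: they are no part of the job. Leave any purple or red look-alike of the dropper_bottle alone.

How it is judged:
By the outcome, as a careful person would: the job done as asked, in the order asked, and still so for the second after the job is handed in, with the robot touching nothing.
It also fails if it takes over 62 s, if anything falls off the work surface, if the arm or the gripper's body presses on something with over 40 N, if the wrist force passes 120 N, or if a joint passes its speed limit or range.

## Working session

There is one attempt and no reset: what is moved stays moved. The work goes in short steps, Python scripts to look and compute and a shell command to move; the robot and the scene stay as the last step left them, time stands still between calls to the robot, and variables do not carry over. Pictures are saved under pics/ and viewed, at most 10 in all, crops included, and the job is handed in when it is done.

```bash
mkdir -p pics; cat > h.py <<'E'
import numpy as np, cv2
from cell import ctrl, eyes
def cam(n,save=None):
    c=eyes.camera(n)
    if save: cv2.imwrite('pics/'+save,c['pixels'][:,:,::-1])
    return c
def ray(c,px):
    R=cv2.Rodrigues(np.array(c['rvec'],float))[0];t=np.array(c['tvec'],float).ravel()
    u=cv2.undistortPoints(np.array([[px]],float),np.array(c['mtx'],float),None).ravel()
    d=R.T@np.array([u[0],u[1],1]);return -R.T@t,d
def atz(c,px,z):
    o,d=ray(c,px);return o+d*(z-o[2])/d[2]
def tri(c1,p1,c2,p2):
    o1,d1=ray(c1,p1);o2,d2=ray(c2,p2)
    s=np.linalg.lstsq(np.c_[d1,-d2],o2-o1,rcond=None)[0]
    a,b=o1+s[0]*d1,o2+s[1]*d2
    return (a+b)/2,np.linalg.norm(a-b)
def proj(c,p):
    return cv2.projectPoints(np.array([p],float),np.array(c['rvec'],float),np.array(c['tvec'],float),np.array(c['mtx'],float),None)[0].ravel()
E
python3 - <<'E'
from h import *
np.set_printoptions(precision=3,suppress=True)
H={'dropper_tip':.091,'jar_knob':.104,'left_key':.027,'dropper_bottle':0,'staining_jar':0,'counter':0,'screwcap_a':0,'beaker':0,'petri_dish':0}
for n in('top','side'):
    c=cam(n,n+'1.png'); print(n,'cam at',ray(c,[320,200])[0])
    for l,z in H.items():
        for r in eyes.landmark_of(n,l)[:4]: print(n,l,np.array(r['pixel']),round(r['confidence'],2),atz(c,r['pixel'],z))
print(ctrl.state())
E
```

```text
top cam at [0.449 0.155 1.005]
top dropper_tip [250.4 165.6] 0.81 [0.597 0.249 0.091]
top dropper_tip [321.  224.9] 0.78 [0.488 0.127 0.091]
top dropper_tip [215.3 211.1] 0.68 [0.517 0.312 0.091]
top dropper_tip [316.6 177.5] 0.66 [0.572 0.132 0.091]
top jar_knob [271.3 205.4] 0.76 [0.524 0.213 0.104]
top left_key [361.5 245.4] 0.9 [0.45  0.05  0.027]
top dropper_bottle [280.9 140.1] 0.82 [0.661 0.198 0.   ]
top dropper_bottle [373.6 145.9] 0.78 [0.645 0.016 0.   ]
top dropper_bottle [255.  171.1] 0.75 [0.6  0.25 0.  ]
top dropper_bottle [317.4 190.2] 0.66 [0.56  0.129 0.   ]
top staining_jar [272.9 214.9] 0.78 [0.514 0.217 0.   ]
top counter [392.6 235.6] 0.63 [ 0.468 -0.014  0.   ]
top screwcap_a [336.6 146.6] 0.95 [0.645 0.089 0.   ]
top screwcap_a [219.3 160.9] 0.81 [0.622 0.319 0.   ]
top beaker [217.3 211. ] 0.63 [0.524 0.324 0.   ]
top petri_dish [272.4 281.3] 0.76 [0.387 0.22  0.   ]
side cam at [ 0.375 -0.499  0.797]
side dropper_tip [315.5 213.3] 0.94 [0.49  0.124 0.091]
side dropper_tip [348.9 167. ] 0.79 [0.586 0.244 0.091]
side dropper_tip [384.4 180.5] 0.77 [0.65  0.19 
[... 439 characters left out ...]
 [0.517 0.207 0.   ]
side counter [311.1 299.1] 0.81 [ 0.456 -0.012  0.   ]
side screwcap_a [352.9 173.1] 0.56 [ 0.617  0.317 -0.   ]
side beaker [310.9 171.9] 0.63 [0.518 0.339 0.   ]
side petri_dish [263.  214.7] 0.96 [0.388 0.221 0.   ]
{'time': 1.0, 'joint_pos': array([ 1.289,  0.353,  1.633,  0.   ,  1.155, -0.002]), 'dq': array([ 0.002,  0.001, -0.001, -0.   , -0.001,  0.003]), 'joint_torque': array([ -0.004, -60.518, -34.244,  -0.   ,   0.001,   0.   ]), 'ee_pos': array([0.173, 0.601, 0.405]), 'ee_rot': array([-3.142, -0.   ,  2.862]), 'contact_force': array([-0.077,  0.937,  0.145]), 'wrist_torque': array([0.041, 0.009, 0.063]), 'gripper_force': 0.0, 'finger_gap': 0.0852554335521058}
```

View pics/top1.png

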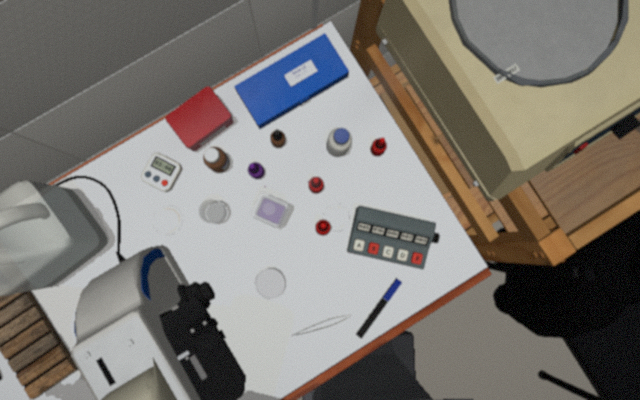

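View pics/side1.png

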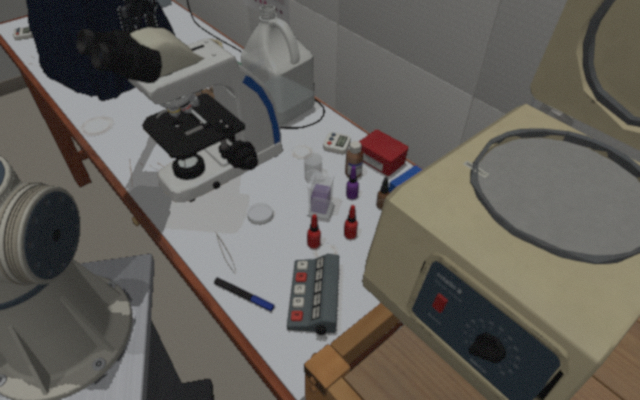

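Top: the real dropper, brown with a black teat, is at (278,138); red decoys are at (316,184), (322,227) and (378,146), and a purple one at (257,170). The jar is at (272,210) and the counter's leftmost key "A" at (359,245). Side: dropper at about (384,185), jar at (320,195). Next I zoom in on the tip, knob and keys.

```bash
python3 - <<'E'
from h import *
np.set_printoptions(precision=3,suppress=True)
a=cv2.imread('pics/top1.png');b=cv2.imread('pics/side1.png')
r=lambda im,x,y,w,h:cv2.resize(im[y:y+h,x:x+w],(400,300),interpolation=cv2.INTER_CUBIC)
cv2.imwrite('pics/z1.png',np.vstack([np.hstack([r(a,240,120,120,90),r(a,340,200,100,75)]),np.hstack([r(b,300,160,120,90),r(b,270,250,100,75)])]))
ct=cam('top');cs=cam('side')
print('dropper base',tri(ct,[280.9,140.1],cs,[381.8,206.2]))
print('knob',tri(ct,[271.3,205.4],cs,[319,177.5]))
print('key',tri(ct,[361.5,245.4],cs,[301.2,266.4]))
for y in(-.0,):
  for nm,p in dict(tip=[.657,.197,.091],knob=[.517,.211,.104],key=[.449,.049,.027],start_tip=[.173,.601,.232]).items():
    print(nm,proj(ct,p),proj(cs,p))
kl,kr=atz(ct,[359,245],.027),atz(ct,[417,258],.027)
d=kl-kr;print(kl,kr,np.linalg.norm(d),'yaw',np.arctan2(-d[0],d[1]))
E
```

```text
dropper base (array([0.659, 0.198, 0.   ]), np.float64(0.003869423525591788))
knob (array([0.519, 0.214, 0.1  ]), np.float64(0.01040566010805781))
key (array([0.449, 0.05 , 0.024]), np.float64(0.0027157089292389625))
tip [279.179 131.544] [386.489 177.715]
knob [272.356 209.192] [320.873 176.924]
key [361.986 246.093] [301.934 265.82 ]
start_tip [ -5.894 452.987] [147.446  43.329]
[0.451 0.055 0.027] [ 0.424 -0.054  0.027] 0.11161304495436601 yaw -0.24665685792391653
```

View pics/z1.png

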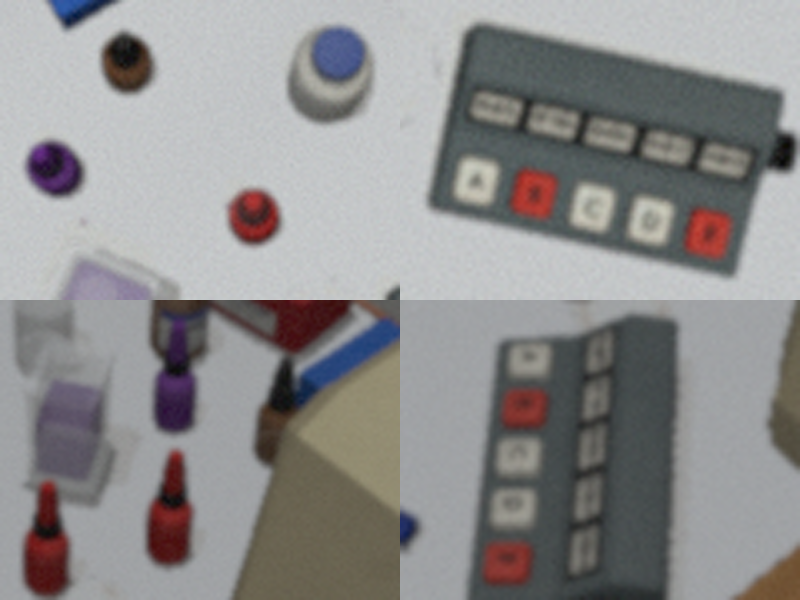

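Tip and key projections agree with the picture: tip ≈ (0.657, 0.199), key A ≈ (0.450, 0.053), counter yaw ≈ -0.25. I shut the fingers and rise above the microscope before crossing.

```bash
python3 -m crank '[0,0,-2,0,0,0,-4,0,0,0,-4,0,0,0,-4,0,0,0,-4,0,0,0,-4,0,0,0,-3,0,0,0,-1,0]' 1 20; python3 -m crank '[-2,-0.9,0,0,-4,-1.8,0,0,-4,-1.8,0,0,-4,-1.8,0,0,-4,-1.8,0,0,-4,-1.8,0,0,-4,-1.8,0,0,-4,-1.8,0,0,-4,-1.8,0,0,-4,-1.8,0,0,-4,-1.8,0,0,-4,-1.8,0,0,-4,-1.8,0,0,-4,-1.8,0,0,-3,-1.1,0,0,-0.6,0,0,0,0,0,0,0]'
```

```text
time: 1.9
ee_pos: [0.1725, 0.6005, 0.6686]
ee_rot: [3.136, -0.0, 2.862]
contact_force: [-0.4, -0.3, 0.1]
finger_gap: 0.0001
gripper_force: 0.0
time: 3.6
ee_pos: [0.6569, 0.197, 0.6628]
ee_rot: [-3.14, -0.002, 2.86]
contact_force: [-0.9, -0.1, -0.2]
finger_gap: -0.0001
gripper_force: 0.0
```

```bash
python3 -m crank '[0,0,2,0,0,0,4,0,0,0,4,0,0,0,4,0,0,0,4,0,0,0,4,0,0,0,4,0,0,0,3,0,0,0,2,0,0,0,1,0,0,0,0.5,0,0,0,0,0,0,0,0,0]'
python3 - <<'E'
from h import *
np.set_printoptions(precision=4,suppress=True)
ct=cam('top','top2.png');cs=cam('side','side2.png');s=ctrl.state();p=s['ee_pos'];print(p)
print('ftip',proj(ct,p-[0,0,.173]),proj(cs,p-[0,0,.173]))
for l,z in(('dropper_tip',.091),('jar_knob',.104)):
  for n,c in(('top',ct),('side',cs)):
    for r in eyes.landmark_of(n,l)[:5]: print(n,l,np.array(r['pixel']),atz(c,r['pixel'],z))
a=cv2.imread('pics/top2.png');b=cv2.imread('pics/side2.png')
r=lambda im,x,y,w,h:cv2.resize(im[y:y+h,x:x+w],(400,300),interpolation=cv2.INTER_CUBIC)
cv2.imwrite('pics/z2.png',np.vstack([np.hstack([r(a,220,95,120,90),r(a,232,170,80,60)]),np.hstack([r(b,340,120,100,75),r(b,285,160,80,60)])]))
E
```

```text
time: 4.9
ee_pos: [0.6563, 0.1979, 0.341]
ee_rot: [3.141, 0.002, 2.862]
contact_force: [-0.2, -0.4, 0.3]
finger_gap: -0.0001
gripper_force: 0.0
[0.6563 0.1977 0.341 ]
ftip [276.3805 121.5012] [390.2075 149.9662]
top dropper_tip [275.7 129.4] [0.6611 0.2031 0.091 ]
side dropper_tip [318.2 215.6] [0.4938 0.1169 0.091 ]
side dropper_tip [385.8 175.5] [0.6575 0.2039 0.091 ]
side dropper_tip [351.  167.8] [0.5896 0.2409 0.091 ]
side dropper_tip [347.1 206.2] [0.5556 0.1313 0.091 ]
```

View pics/z2.png

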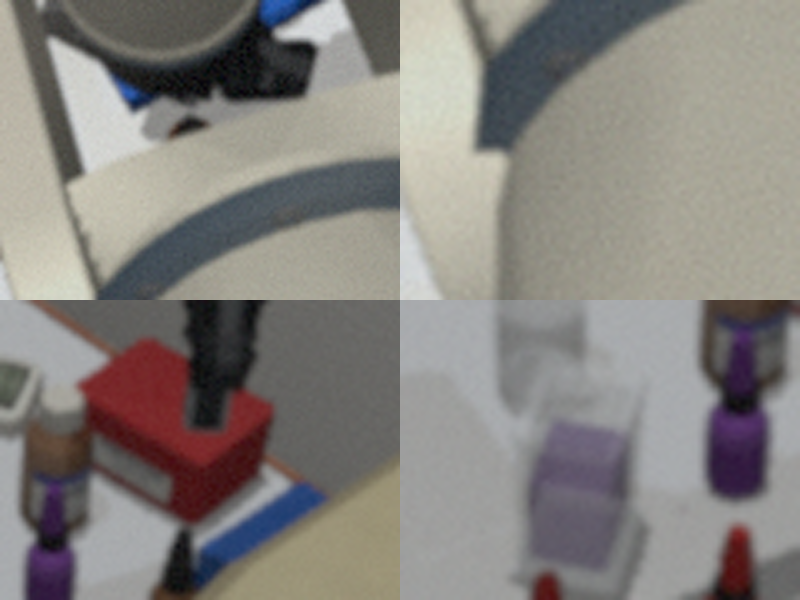

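The side crop shows the fingertips at (392,152), right above the teat tip at (386,177). I descend and hold.

```bash
python3 -m crank '[0,0.1,1.5,0,0,0,1.5,0,0,0,1,0,0,0,0.6,0,0,0,0,0,0,0,0,0,0,0,0,0,0,0,0,0,0,0,0,0,0,0,0,0,0,0,0,0,0,0,0,0,0,0,0,0,0,0,0,0,0,0,0,0,0,0,0,0,0,0,0,0,0,0,0,0,0,0,0,0,0,0,0,0]'; python3 -m crank '[0,0,0,0,0,0,0,0,0,0,0,0,0,0,0,0,0,0,0,0,0,0,0,0,0,0,0,0,0,0,0,0,0,0,0,0,0,0,0,0]'
python3 - <<'E'
from h import *
cs=cam('side','side3.png');p=ctrl.state()['ee_pos'];print(p,proj(cs,p-[0,0,.173]))
b=cv2.imread('pics/side3.png');cv2.imwrite('pics/z3.png',cv2.resize(b[120:210,340:440],(500,450),interpolation=cv2.INTER_CUBIC))
E
```

```text
time: 7.2
ee_pos: [0.6564, 0.1984, 0.2937]
ee_rot: [3.142, 0.0, 2.862]
contact_force: [-0.2, -0.6, -0.4]
finger_gap: -0.0003
gripper_force: 0.0
time: 8.2
ee_pos: [0.6563, 0.1985, 0.2937]
ee_rot: [-3.142, -0.0, 2.862]
contact_force: [0.3, 0.5, -0.0]
finger_gap: 0.0003
gripper_force: 0.0
[0.65633575 0.19848503 0.29368206] [387.5187125 167.0207021]
```

View pics/z3.png

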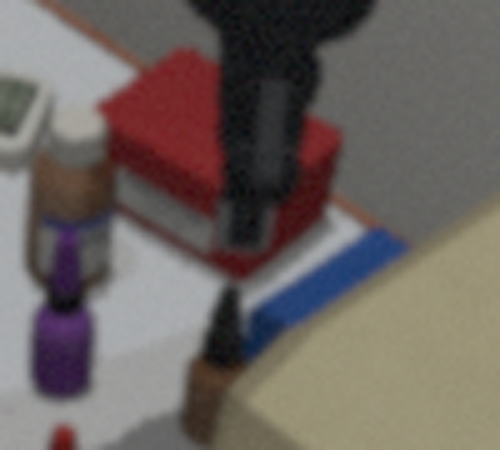

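The hold over the dropper tip was good: fingers directly above it, no contact, just over 2 s. Now the jar.

```bash
python3 -m crank '[0,0,-1.5,0,0,0,-2.5,0,0,0,-2,0,2,-0.4,0,0,3.5,-0.6,0,0,3.5,-0.6,0,0,3,-0.6,0,0,1.7,-0.3,0,0,0,0,0,0,0,0,0,0]'
python3 - <<'E'
from h import *
np.set_printoptions(precision=4,suppress=True)
cs=cam('side','side4.png');ct=cam('top');p=ctrl.state()['ee_pos'];print(p,proj(cs,p-[0,0,.173]))
for n,c in(('side',cs),('top',ct)):
  for l,z in(('jar_knob',.104),('staining_jar',0)):
    for r in eyes.landmark_of(n,l)[:2]: print(n,l,np.array(r['pixel']),atz(c,r['pixel'],z),r['confidence'])
b=cv2.imread('pics/side4.png');cv2.imwrite('pics/z4.png',cv2.resize(b[140:230,270:370],(500,450),interpolation=cv2.INTER_CUBIC))
E
```

```text
time: 9.25
ee_pos: [0.5183, 0.2125, 0.3549]
ee_rot: [3.14, 0.002, 2.862]
contact_force: [0.3, -0.1, 0.1]
finger_gap: 0.0001
gripper_force: 0.0
[0.5188 0.2124 0.3544] [322.0015 148.1035]
side jar_knob [324.4 177.9] [0.5237 0.2068 0.104 ] 0.85
side staining_jar [322.2 211.9] [ 0.52    0.2056 -0.    ] 0.73
top jar_knob [265.3 207. ] [0.5211 0.2232 0.104 ] 0.46
top staining_jar [273.5 212.8] [0.5178 0.2154 0.    ] 0.62
```

View pics/z4.png

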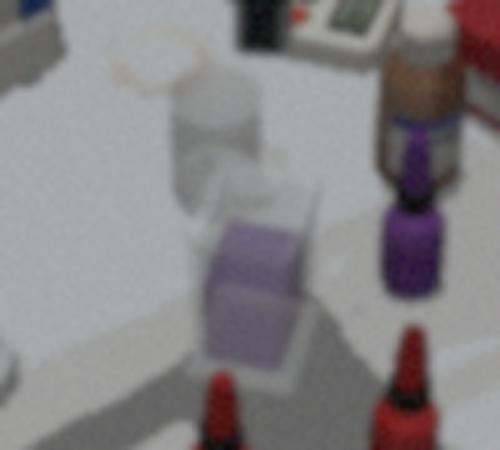

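The fingers show at crop (262,25), above the clear jar whose lid centre is about (268,190); I am at (0.519, 0.212), which agrees with the average of the estimates. I descend and hold.

```bash
python3 -m crank '[0,0,1.5,0,0,0,1.6,0,0,0,1,0,0,0,0.6,0,0,0,0,0,0,0,0,0,0,0,0,0,0,0,0,0,0,0,0,0,0,0,0,0,0,0,0,0,0,0,0,0,0,0,0,0,0,0,0,0,0,0,0,0,0,0,0,0,0,0,0,0,0,0,0,0,0,0,0,0,0,0,0,0]'; python3 -m crank '[0,0,0,0,0,0,0,0,0,0,0,0,0,0,0,0,0,0,0,0,0,0,0,0,0,0,0,0,0,0,0,0,0,0,0,0,0,0,0,0]'
```

```text
time: 11.55
ee_pos: [0.5177, 0.2123, 0.3067]
ee_rot: [-3.142, -0.0, 2.862]
contact_force: [-0.7, -0.7, -0.3]
finger_gap: -0.0002
gripper_force: 0.0
time: 12.55
ee_pos: [0.5178, 0.2122, 0.3067]
ee_rot: [-3.142, -0.0, 2.862]
contact_force: [-0.2, 0.1, 0.6]
finger_gap: 0.0003
gripper_force: 0.0
```

```bash
python3 -m crank '[0,0,-1.5,0,0,0,-2,0,0,0,-0.5,0,0.3,-2,0,0,0.6,-4,0,0,0.6,-4,0,0,0.6,-4,0,0,0.5,-2.2,0,0,0.3,-0.5,0,-2,0,0,2,0,0,0,3,0,0,0,3,0,0,0,2,0,0,0,1.2,0,0,0,0,0,0,0,0,0]'
python3 - <<'E'
from h import *
np.set_printoptions(precision=4,suppress=True)
cs=cam('side','side5.png');ct=cam('top','top5.png');s=ctrl.state();p=s['ee_pos'];print(p,s['ee_rot'],proj(cs,p-[0,0,.173]),proj(ct,p-[0,0,.173]))
for n,c in(('side',cs),('top',ct)):
    for r in eyes.landmark_of(n,'left_key')[:2]: print(n,np.array(r['pixel']),atz(c,r['pixel'],.027),r['confidence'])
a=cv2.imread('pics/top5.png');b=cv2.imread('pics/side5.png')
r=lambda im,x,y,w,h:cv2.resize(im[y:y+h,x:x+w],(400,400),interpolation=cv2.INTER_CUBIC)
cv2.imwrite('pics/z5.png',np.hstack([r(a,320,190,100,100),r(b,265,220,80,80)]))
E
```

```text
time: 14.15
ee_pos: [0.444, 0.0598, 0.235]
ee_rot: [3.142, 0.0, 2.897]
contact_force: [0.0, -0.1, -0.2]
finger_gap: 0.0001
gripper_force: 0.0
[0.4443 0.0599 0.2356] [3.141  0.0016 2.8967] [298.2497 250.7106] [358.2147 248.8134]
side [301.4 263.5] [0.4489 0.0547 0.027 ] 0.91
top [270.5 214.3] [0.5133 0.2195 0.027 ] 0.67
```

View pics/z5.png

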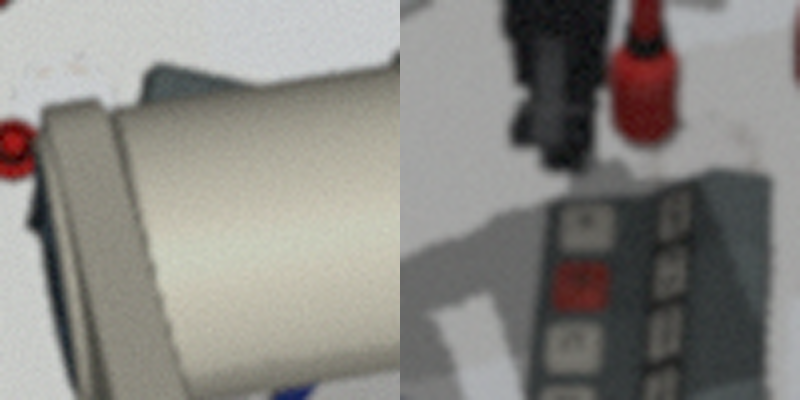

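In the side crop the fingertips show at (298,253), above and slightly in front-left of key A at (302,265), as intended. I descend gently.

```bash
python3 -m crank '[0,0,1,0,0,0,1.2,0,0,0,0.8,0,0,0,0.2,0,0,0,0,0,0,0,0,0]'; python3 -m crank '[0,0,0.2,0,0,0,0,0,0,0,0,0]';  python3 -m crank '[0,0,0.1,0,0,0,0,0,0,0,0,0]'
```

```text
time: 14.95
ee_pos: [0.4438, 0.0598, 0.2026]
ee_rot: [-3.141, -0.0, 2.897]
contact_force: [0.5, -0.4, -0.0]
finger_gap: 0.0002
gripper_force: 0.0
time: 15.25
ee_pos: [0.4438, 0.0598, 0.2008]
ee_rot: [3.142, 0.0, 2.897]
contact_force: [-0.9, -0.4, -0.9]
finger_gap: -0.0002
gripper_force: 0.0
time: 15.55
ee_pos: [0.4439, 0.0598, 0.1998]
ee_rot: [3.141, 0.0, 2.897]
contact_force: [0.5, 1.3, 1.4]
finger_gap: -0.0001
gripper_force: 0.8
```

```bash
python3 -m crank '[0,0,0.1,0,0,0,0,0,0,0,0,0]';  python3 -m crank '[0,0,0.1,0,0,0,0,0,0,0,0,0]'
```

```text
time: 15.85
ee_pos: [0.4437, 0.0598, 0.1987]
ee_rot: [-3.142, -0.0, 2.897]
contact_force: [-1.3, 0.7, 2.7]
finger_gap: -0.0001
gripper_force: 1.6
time: 16.15
ee_pos: [0.4436, 0.0598, 0.1977]
ee_rot: [-3.142, -0.0, 2.897]
contact_force: [-2.7, 1.7, 5.6]
finger_gap: -0.0003
gripper_force: 2.7
```

```bash
python3 -m crank '[0,0,0.1,0,0,0,0,0,0,0,0,0,0,0,0,0]'
```

```text
time: 16.55
ee_pos: [0.4436, 0.0598, 0.1968]
ee_rot: [-3.142, -0.0, 2.897]
contact_force: [-2.1, 2.5, 6.6]
finger_gap: 0.0001
gripper_force: 3.6
```

```bash
python3 -m crank '[0,0,0.05,0,0,0,0,0,0,0,0,0]'; python3 -m crank '[0,0,-0.3,0,0,0,-0.7,0,0,0,-2,0,0,0,-4,0,0,0,-4,0,0,0,-4,0,0,0,-4,0,4,0,-2,0,4,0,0,0,3,0,0,0,1,0,0,0,0,0,0,0,0,0]'
python3 - <<'E'
from h import *
np.set_printoptions(precision=4,suppress=True)
cs=cam('side','side6.png');ct=cam('top','top6.png')
for n,c in(('side',cs),('top',ct)):
    for r in eyes.landmark_of(n,'left_key')[:1]: print(n,np.array(r['pixel']),atz(c,r['pixel'],.027),r['confidence'])
r=lambda im,x,y,w,h:cv2.resize(im[y:y+h,x:x+w],(400,300),interpolation=cv2.INTER_CUBIC)
f=lambda n,*q:r(cv2.imread('pics/'+n),*q)
T=(320,190,128,96);S=(250,220,128,96)
cv2.imwrite('pics/z6.png',np.vstack([np.hstack([f('top1.png',*T),f('top6.png',*T)]),np.hstack([f('side1.png',*S),f('side6.png',*S)])]))
E
```

```text
time: 16.85
ee_pos: [0.4436, 0.0598, 0.1963]
ee_rot: [-3.142, -0.0, 2.897]
contact_force: [-2.9, 1.4, 7.1]
finger_gap: -0.0
gripper_force: 4.1
side [300.8 264. ] [0.4475 0.0537 0.027 ] 0.98
top [340.  148.9] [0.6351 0.0844 0.027 ] 0.33validation failed for argument at $...
```

View pics/z6.png

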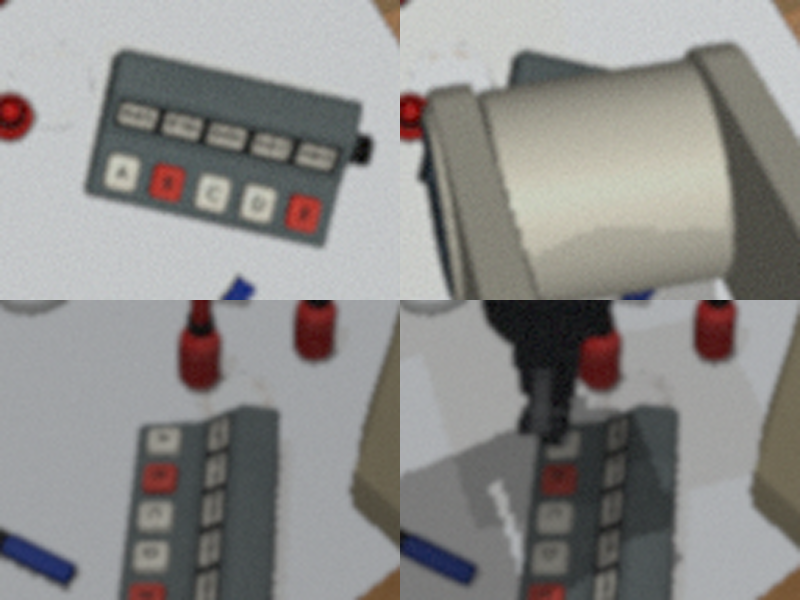

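The picture shows the fingers on key A with the counter unmoved. The retreat call was refused, so I raise the hand with a simpler call.

```bash
python3 -m crank '[0,0,-0.3,0,0,0,-0.7,0,0,0,-2,0,0,0,-4,0,0,0,-4,0,0,0,-4,0,0,0,-4,0,0,0,0,0]'
```

```text
time: 17.85
ee_pos: [0.4454, 0.0599, 0.3915]
ee_rot: [3.138, 0.009, 2.897]
contact_force: [0.8, -0.5, 0.2]
finger_gap: 0.0
gripper_force: 0.0
```

```bash
python3 -m crank '[0,0,-2,0,0,0,0,0,0,0,0,0,0,0,0,0]'
python3 - <<'E'
from h import *
cs=cam('side','side7.png')
r=lambda n:cv2.resize(cv2.imread('pics/'+n)[150:340,240:420],(400,422),interpolation=cv2.INTER_CUBIC)
cv2.imwrite('pics/z7.png',np.hstack([r('side1.png'),r('side7.png')]))
E
```

```text
time: 18.25
ee_pos: [0.4435, 0.0597, 0.405]
ee_rot: [-3.141, -0.001, 2.897]
contact_force: [-0.2, -0.3, 0.2]
finger_gap: -0.0006
gripper_force: 0.0
```

View pics/z7.png

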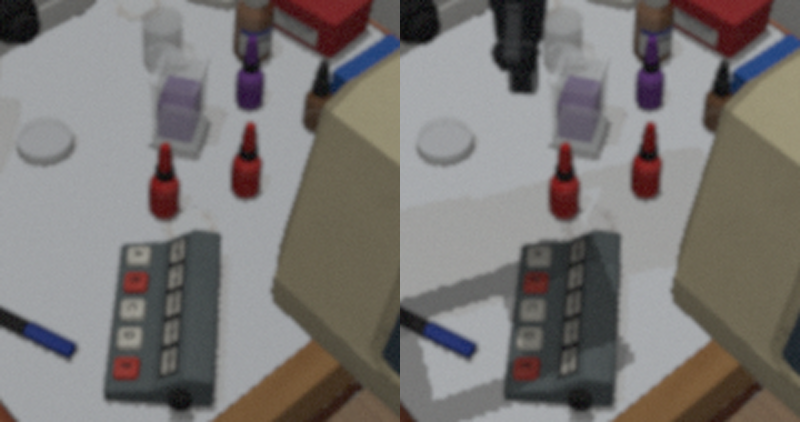

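The before and after views match: nothing has moved, and the hand is well clear.

```bash
python3 -c "from cell import ctrl; print(ctrl.hand_in())"
```

```text
the job is handed in; nothing more can be done
None
```

The job is handed in: I held the fingertips about 3 cm above the dropper tip and then above the jar knob for over 2 s each, then pressed the leftmost key (about 3.5 mm by the arm's readings, 7 N) and released it; the hand is clear, and the before and after pictures show nothing moved.

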